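Tip the barrels into the dish and hover the dust dome over it

ROBOT

A 7-joint arm with a two-finger parallel gripper is mounted at the origin on the work surface. World frame = base frame: x ahead of the robot, y to its left, z up, the work surface at z = 0. Lengths are in m, angles in rad, forces in N, time in s.
With the tool pointing down it reaches from about 0.425 to 0.825 m from the base axis. Payload 3.6 kg.
Tool frame: the origin (TCP) lies where the fingers leave the gripper's body, on its centre line; the fingertips stand 73 mm ahead of it and the grasp point (between the pads) lies 54 mm ahead of it; z points along the fingers, y is the line along which they close (so a half turn about z gives the same grasp; the last joint's range is limited). The gripper opens to 85 mm and grips with 20 to 120 N. Pads are 22 mm wide; open, the fingers measure 114 mm over their backs; the gripper's body (76 mm by 85 mm) begins 54 mm behind the grasp point. The pads swing forward as they close: fully open they stand 13 mm farther back than shut.
Start: joints at [1.282, 0.615, -0.013, 1.423, 0.008, 1.103, -0.04], TCP at [0.168, -0.628, 0.304] pointing down, gripper open.
Joint ranges: [-3.12, 3.12], [-0.3, 2.06], [-1.34, 1.32], [0.26, 2.42], [-1.36, 4.5], [0.01, 1.98], [-2.84, 2.84]. Speed limits (rad/s): [2.79, 2.79, 3.14, 3.14, 3.14, 3.14, 3.14].

INTERFACE

Orientations are given as a unit quaternion [x, y, z, w].
In Python, from station import arm, snapshot, camera_info, ticket gives the robot as it stands. Calls block until the motion is done:
- arm.movep(position, orientation): joint-space move of the TCP to a pose.
- arm.line_to(position, velocity=0.15, ori=None): straight line of the TCP; ori=None keeps the orientation; velocity is the mean speed in m/s.
- arm.move_j(angles): joint-space move.
- arm.move_gripper(opening, effort=None): opening from 0.0 (shut) to 1.0 (fully open); effort is the grip in N (None keeps the last); returns when the fingers have stopped.
- arm.pause(seconds).
- arm.ik(position, orientation): joint angles nearest the present ones, or None.
- snapshot(name): name is "scene" or "top"; returns the picture (480x640x3 uint8, blue, green, red); there is no depth.
- camera_info(name): a dict with "fx", "fy", "cx", "cy" (pixels), "R" (3x3) and "t" (3): a world point X has camera coordinates R X + t. Camera axes: x right, y down, z forward; pixel columns grow to the right and rows downward; lengths in m; the calibration is good to about 2 mm. A picture is of the moment at which its call begins. camera_info takes no time and is no camera call.
A pose or a line that the arm cannot do raises arm.MotionError and nothing moves.
- ticket.finish_job(): hands the job in; it is judged then, once.
Readings, each from a call of its own:
- arm.read_time(): time.
- arm.read_joint_positions(): joint angles.
- arm.read_dq(): joint speeds.
- arm.read_effort(): joint torques, N m.
- arm.read_tool_pos(): TCP position.
- arm.read_eef_rot(): TCP orientation.
- arm.read_ft_force(): force on the tool from outside, world axes, zero at the start.
- arm.read_wrist_torque(): the same for the moment, N m.
- arm.read_opening(): opening from 0.0 (shut) to 1.0 (fully open).
- arm.read_finger_force(): force on a finger pad.
Only numpy, scipy, OpenCV 4.12 (cv2) and the standard library are available. Lean on these libraries where they do the work, as an engineer would, in place of code of your own. Each camera call takes 0.05 s, during which the arm holds its last target. There are 200 camera calls.

TASK

Pick up the boxwood tray by its handle, tip it so that its three steel barrels slide out of the open mouth into the round brass dish, and set the tray back down level on the bench and let go of it. Then take the green glass dome by its knob, carry it upright over the rack without brushing either rack, and finish while still holding it: still, level and centred over the dish with its rim about one centimetre above the dish's rim and touching nothing but the fingers, so that I can count the barrels before it is closed. Leave everything else where it is.

Things in the scene. Friction and masses are not known exactly. Their poses are not given: they have to be found in the camera images.
- tray: Loose boxwood trough, 120 long (x) x 56 wide (y), 80 g; floor 5 thick, 46 clear between side walls 20 high; open at its mouth, the -x end; handle behind the closed +x end. Origin: centre of the trough's underside (handle excluded); x from mouth to handle, z up. Starts left or right of the dish outside a rack, mouth roughly towards the robot's side (yaw within 0.4 rad).
- tray_grip (a point): Point to grip in the tray's handle, an upright block 26 (x) x 16 (y) x 56 high from the bench, centred 79 from the tray's origin along +x; this point lies 42 above the underside. Grip it across its 16 mm width (tray y). Same axes as the tray.
- tray_mouth (a point): Middle of the edge of the tray's floor at the open mouth: 60 from the origin along -x, 5 above the underside. The barrels slide out over this edge, waxed and smooth: they start sliding somewhere between 12 and 22 degrees of tilt, and at 35 degrees all run out within a second.
- barrel0_mid (a point): Centre of one of three alike loose steel mainspring barrels, plain discs 22 across x 10 high, 20 g, lying flat on the tray's floor at the start (this one is number 1 from the mouth).
- barrel1_mid (a point): Centre of one of three alike loose steel mainspring barrels, plain discs 22 across x 10 high, 20 g, lying flat on the tray's floor at the start (this one is number 2 from the mouth).
- barrel2_mid (a point): Centre of one of three alike loose steel mainspring barrels, plain discs 22 across x 10 high, 20 g, lying flat on the tray's floor at the start (this one is number 3 from the mouth).
- dish: Round open brass dish fixed to the bench between the two racks: outer diameter 110 (a 3 high foot reaches 124), inner 100, floor 6 thick, 32 high. Origin: centre of the underside, z up.
- dish_rim (a point): Centre of the dish's mouth, in the plane of its rim, 32 above the bench.
- dome: Loose hollow green glass dust dome, open below: outer diameter 110 at its rim (wall 4), shoulder narrowing to 52 at 60 high; on top a brass knob, 96 high in all; 0.14 to 0.28 kg. Origin: centre of its rim plane (the underside), z up along its axis. It stands on the bench on the other side from the tray, outside a rack.
- dome_grip (a point): Point to grip on the dome's knob, an upright cylinder 22 across that reaches from 63 to 96 above the rim plane; this point lies on its axis, 84 above the rim plane.
- driver_rack: Fixed rack on the right (-y) of the dish: wood bar 260 (x) x 36 (y) x 30 high with seven upright screwdrivers, tops 87 above the bench. Origin: centre of the underside. An obstacle between the dish and what stands further out.
- vial_rack: Fixed rack on the left (+y) of the dish: wood bar 260 (x) x 36 (y) x 30 high with six corked glass vials, tops 86 above the bench. Origin: centre of the underside. The other obstacle.
- opener: Loose steel case opener with three pins, bar 110 x 26, 38 high, beyond the dish; leave it alone. Origin: centre of the underside.
- loupe: Loose black loupe, 40 across x 34 high, beyond the dish; leave it alone. Origin: centre of the underside.
- screwdriver: Loose screwdriver, 140 long, lying beyond the right rack; leave it alone.
- oil_jar: Loose amber glass jar, 40 across x 50 high, beyond the right place; leave it alone. Origin: centre of the underside.
- watch_case: Loose steel watch case with a white dial, 40 across, 9 high, 58 over its lugs, beyond the left place; leave it alone. Origin: centre of the underside.
- brush: Loose brush, 150 long, lying across between the dish and the case opener; leave it alone.
Things that resemble listed ones, but are neither listed nor needed, are in the scene too. Leave any orange look-alike of the tray alone. There is more than one size of the dish; the one meant has the size given above.

How it is judged:
On the way, in this order (a step that is already met when the one before it is completed fails the run):
1. the tray is held tipped, mouth down, over the dish (angle between tray's own x axis and vertical below 1.4 rad and horizontal distance between tray_mouth and dish below 0.09 m and contact force between the fingers and tray above 1 N), for 0.1 s.
2. all three barrels lie in the dish and the tray stands level on the bench, let go (horizontal distance between each of barrel0_mid, barrel1_mid, barrel2_mid and dish below 0.05 m and z of each of barrel0_mid, barrel1_mid, barrel2_mid in the frame of dish below 0.03 m and height (world z) of tray below 0.008 m and angle between tray's own z axis and vertical below 0.1 rad and contact force between the fingers and tray below 0.1 N), for 0.2 s.
3. the dome passes above a rack (((height (world z) of dome above 0.085 m and y of dome in the frame of driver_rack between -0.03 and 0.03 m and x of dome in the frame of driver_rack between -0.15 and 0.15 m) or (height (world z) of dome above 0.085 m and y of dome in the frame of vial_rack between -0.03 and 0.03 m and x of dome in the frame of vial_rack between -0.15 and 0.15 m))), for 0.03 s.
At the end, for the whole second after the job is handed in: Barrels in the dish, within 50 mm of its axis; tray level (0.1 rad) on the bench, let go; dome held by the fingers, still (0.02 m/s), level (0.1 rad), within 8 mm of the dish axis, its rim 3 to 20 mm above the dish rim, touching no dish, barrel, tray or rack (all of step 2 and z of dome in the frame of dish_rim between 0.003 and 0.02 m and horizontal distance between dome and dish below 0.008 m and angle between dome's own z axis and vertical below 0.1 rad and linear speed of dome below 0.02 m/s and contact force between the fingers and dome above 1 N and contact force between dome and dish below 0.1 N and contact force between dome and tray below 0.1 N and contact force between dome and barrel0 below 0.1 N and contact force between dome and barrel1 below 0.1 N and contact force between dome and barrel2 below 0.1 N and contact force between dome and driver_rack below 0.1 N and contact force between dome and vial_rack below 0.1 N); the arm keeps its last pose, push and grip.
It fails at once if the dome brushes a rack (contact force between dome and driver_rack above 0.5 N or contact force between dome and vial_rack above 0.5 N).
It fails at once if the dome is tipped by more than 0.6 rad (angle between dome's own z axis and vertical above 0.6 rad).
It fails at once if another loose thing on the bench is moved by more than 20 mm (distance of any of opener, loupe, screwdriver, oil_jar, watch_case, brush from where it was at the start of the episode above 0.02 m).
It also fails if it takes over 67 s, if anything falls off the work surface, if the arm or the gripper's body presses on something with over 40 N, if the wrist force passes 120 N, or if a joint passes its speed limit or range.

## Working session

There is one attempt and no reset: what is moved stays moved. The work goes in short steps, each a Python script; the robot and the scene stay as the last script left them, time stands still between calls to the robot, and variables do not carry over. Pictures are saved under pics/ and viewed, at most 10 in all, crops included, and the job is handed in when it is done.

```bash
ls; mkdir -p pics
python3 - <<'E'
from station import arm,snapshot,camera_info
import cv2
for n in("scene","top"):
    cv2.imwrite(f"pics/{n}0.png",snapshot(n)); c=camera_info(n); print(n,c)
print(arm.read_time(),arm.read_tool_pos(),arm.read_eef_rot())
E
```

```text
pics
scene {'fx': 448.08649283289543, 'fy': 448.08649283289543, 'cx': 316.1294906044434, 'cy': 236.0381003399983, 'R': array([[ 0.17362521,  0.98457774, -0.02147019],
       [ 0.60873694, -0.12443417, -0.78355311],
       [-0.77414057,  0.12297488, -0.62095374]]), 't': array([-0.07011726, -0.23329906,  1.36860077])}
top {'fx': 467.26186167221636, 'fy': 467.26186167221636, 'cx': 320.5648631967437, 'cy': 237.55555578340042, 'R': array([[-0.02900951, -0.99942935, -0.01730384],
       [-0.9948025 ,  0.03055689, -0.09713015],
       [ 0.09760347,  0.01439621, -0.99512125]]), 't': array([0.01799554, 0.47753391, 1.18669174])}
0.1 [ 0.16809369 -0.6273462   0.30284996] [ 9.91442216e-01  1.30540977e-01 -1.75118033e-04 -1.16416718e-03]
```

View pics/top0.png

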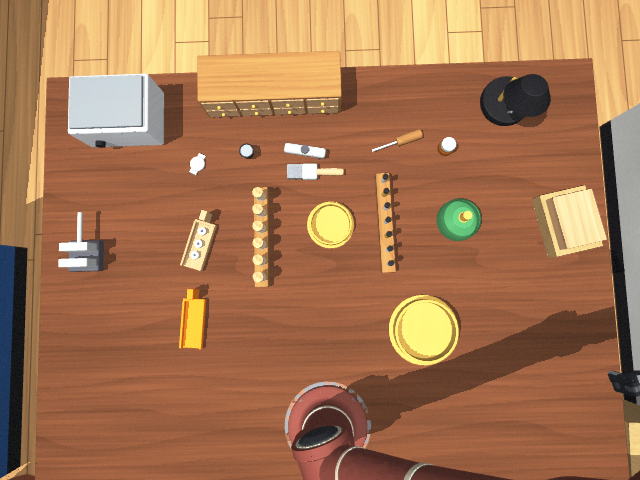

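View pics/scene0.png

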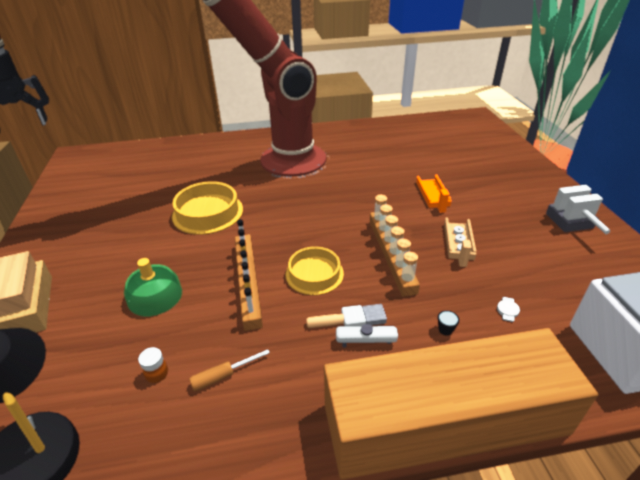

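The top view shows the boxwood tray at about (199,243) on the left, the dish at (330,225), the dome at (459,219), and the racks at x≈261 and x≈386. I'll zoom in to measure them.

```bash
cat > h.py <<'E'
import numpy as np, cv2
from station import arm,snapshot,camera_info
def ray(n,px,z):
    c=camera_info(n);R,t=c["R"],c["t"];o=-R.T@t
    d=R.T@np.array([(px[0]-c["cx"])/c["fx"],(px[1]-c["cy"])/c["fy"],1]);return o+d*(z-o[2])/d[2]
def proj(n,X):
    c=camera_info(n);p=c["R"]@np.asarray(X,float)+c["t"];return np.array([c["fx"]*p[0]/p[2]+c["cx"],c["fy"]*p[1]/p[2]+c["cy"]])
def tri(p1,p2):
    A=np.zeros((3,3));b=np.zeros(3);
    for n,p in(("top",p1),("scene",p2)):
        o=ray(n,p,1.);d=ray(n,p,0.)-o;d/=np.linalg.norm(d);M=np.eye(3)-np.outer(d,d);A+=M;b+=M@o
    return np.linalg.solve(A,b)
E
python3 - <<'E'
from h import *
t=cv2.imread("pics/top0.png");s=cv2.imread("pics/scene0.png")
def crop(im,x,y,w,h,W,H): return cv2.resize(im[y:y+h,x:x+w],(W,H),interpolation=cv2.INTER_CUBIC)
a=np.hstack([crop(t,170,195,80,60*5//4,400,375)[:300],crop(t,295,190,80,60,400,300)])
# tray top: 170+u/5,195+v/5 ; dish 295+(u-400)/5,190+v/5
b=np.hstack([crop(t,425,190,80,60,400,300),crop(s,425,205,80,60,400,300)])
a[:,:400]=crop(t,160,208,80,60,400,300)
cv2.imwrite("pics/crop1.png",np.vstack([a,b]))
def m(im,lo,hi,box):
    x,y,w,h=box;k=np.zeros(im.shape[:2],np.uint8);k[y:y+h,x:x+w]=cv2.inRange(cv2.cvtColor(im,cv2.COLOR_BGR2HSV),lo,hi)[y:y+h,x:x+w]
    c=max(cv2.findContours(k,cv2.RETR_EXTERNAL,cv2.CHAIN_APPROX_NONE)[0],key=cv2.contourArea);return c
for nm,im,n,lo,hi,box in [("dish",t,"top",(20,110,90),(35,255,255),(295,190,75,70)),("dish",s,"scene",(20,110,90),(35,255,255),(275,235,80,70)),
   ("dome",t,"top",(45,80,30),(90,255,255),(425,190,70,60)),("dome",s,"scene",(45,80,30),(90,255,255),(110,240,90,90)),
   ("knob",t,"top",(18,110,90),(35,255,255),(445,200,40,35)),("knob",s,"scene",(18,110,90),(35,255,255),(130,250,35,35))]:
    c=m(im,lo,hi,box);e=cv2.fitEllipse(cv2.convexHull(c));print(nm,n,e,cv2.boundingRect(c),[ray(n,e[0],z).round(4) for z in(0,.003,.032,.08)])
E
```

```text
dish top ((329.9765930175781, 224.5819091796875), (46.09308624267578, 46.31193923950195), 126.03795623779297) (307, 202, 47, 46) [array([ 0.5139, -0.0218,  0.    ]), array([ 0.5135, -0.0218,  0.003 ]), array([ 0.5099, -0.0216,  0.032 ]), array([ 0.5038, -0.0213,  0.08  ])]
dish scene ((314.3801574707031, 270.2520446777344), (47.3729133605957, 57.222450256347656), 90.74967193603516) (287, 247, 56, 47) [array([ 0.5016, -0.0211,  0.    ]), array([ 0.5048, -0.0216,  0.003 ]), array([ 0.5358, -0.0263,  0.032 ]), array([ 0.5872, -0.034 ,  0.08  ])]
dome top ((458.5574645996094, 219.25961303710938), (41.560760498046875, 44.33113098144531), 75.58460998535156) (437, 199, 44, 42) [array([ 0.5174, -0.3611,  0.    ]), array([ 0.517 , -0.3602,  0.003 ]), array([ 0.5133, -0.352 ,  0.032 ]), array([ 0.5072, -0.3384,  0.08  ])]
dome scene ((151.81590270996094, 290.03253173828125), (49.899078369140625, 58.49854278564453), 69.84644317626953) (125, 265, 56, 51) [array([ 0.4946, -0.3664,  0.    ]), array([ 0.4978, -0.3653,  0.003 ]), array([ 0.5291, -0.3549,  0.032 ]), array([ 0.581 , -0.3377,  0.08  ])]
knob top ((464.6540222167969, 216.14837646484375), (10.198848724365234, 14.179877281188965), 66.093994140625) (459, 211, 13, 12) [array([ 0.5252, -0.3775,  0.    ]), array([ 0.5248, -0.3766,  0.003 ]), array([ 0.5209, -0.368 ,  0.032 ]), array([ 0.5144, -0.3538,  0.08  ])]
knob scene ((145.15493774414062, 269.0808410644531), (16.506078720092773, 24.16787338256836), 160.67616271972656) (137, 258, 18, 22) [array([ 0.4241, -0.3882,  0.    ]), array([ 0.4277, -0.3871,  0.003 ]), array([ 0.4621, -0.3757,  0.032 ]), array([ 0.519, -0.357,  0.08 ])]
```

View pics/crop1.png

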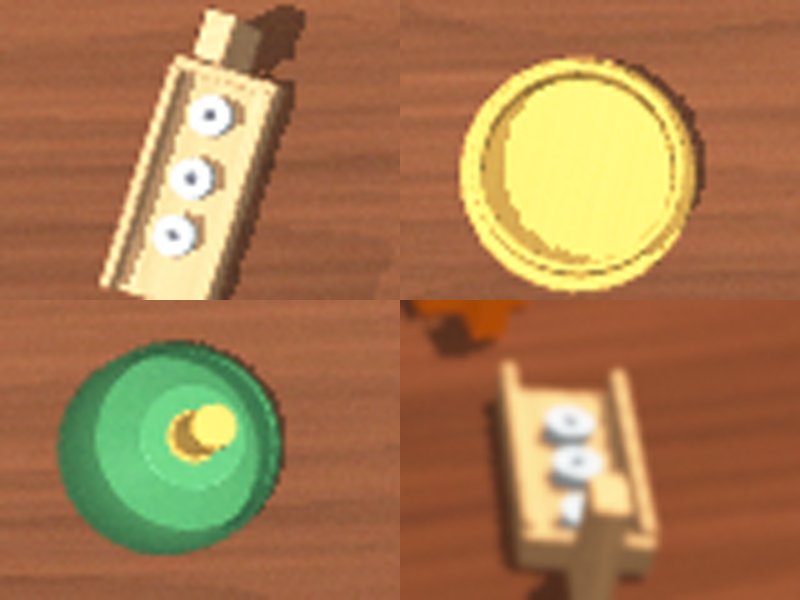

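The crop shows the handle top at px ≈(203.4,215), the tray's left top edge from (195.6,219.4) to (180.4,265), and the knob top at ≈(467.6,215.4). I'll compute the poses and check them with projected overlays.

```bash
cat > ov.py <<'E'
from h import *
T=lambda p,yaw:(lambda q:np.r_[p[:2]+np.array([[np.cos(yaw),-np.sin(yaw)],[np.sin(yaw),np.cos(yaw)]])@q[:2],q[2]])
def poly(im,n,pts,s,o,col):
    P=np.array([(proj(n,X)-o)*s+s/2 for X in pts]);cv2.polylines(im,[np.int32(P.round())],True,col,1,cv2.LINE_AA)
def circ(c,r,z): return [np.array([c[0]+r*np.cos(a),c[1]+r*np.sin(a),z]) for a in np.linspace(0,6.28,60)]
E
cat > c.py <<'E'
from ov import *
t=cv2.imread("pics/top0.png");s=cv2.imread("pics/scene0.png")
hc=ray("top",(203.4,215),.056);a=ray("top",(195.6,219.4),.025);b=ray("top",(180.4,265),.025)
d=a-b;yaw=np.arctan2(d[1],d[0]);print("handle",hc,"edge",np.linalg.norm(d),yaw)
x=np.array([np.cos(yaw),np.sin(yaw)]);y=np.array([-x[1],x[0]])
p1=hc[:2]-.079*x; p2=(a+b)[:2]/2-.028*y; print("tray origin",p1,p2)
# scene handle top centre px: crop(608,493)->425+(208)/5,205+193/5
sh=np.array([425+208/5,205+193/5]);print("tri handle",tri((203.4,215),sh),ray("scene",sh,.056))
kt=(425+213/5,190+127/5);print("knob top ray",ray("top",kt,.096))
for px in[(210,115),(192,178),(174,235)]: print("barrel",ray("top",(160+px[0]/5,208+px[1]/5),.015))
tray=p1;dish=np.array([.5135,-.0218]);dome=ray("top",kt,.096)[:2]
import sys
C=[]
for n,im,os in(("top",t,[(165,205),(295,190),(425,190)]),("scene",s,[(425,205),(275,235),(112,245)])):
    r=[]
    for (ox,oy) in os:
        k=cv2.resize(im[oy:oy+75,ox:ox+66],(264,300),interpolation=cv2.INTER_CUBIC)
        o=np.array([ox,oy])
        for z,col in((0,(255,0,0)),(.025,(0,0,255))): poly(k,n,[T(tray,yaw)(np.array(q+(z,))) for q in((-.06,-.028),(.06,-.028),(.06,.028),(-.06,.028))],4,o,col)
        for z,col in((.0,(255,0,0)),(.056,(0,0,255))):poly(k,n,[T(tray,yaw)(np.array(q+(z,))) for q in((.066,-.008),(.092,-.008),(.092,.008),(.066,.008))],4,o,col)
        poly(k,n,circ(dish,.062,.003),4,o,(255,0,0));poly(k,n,circ(dish,.055,.032),4,o,(0,0,255));poly(k,n,circ(dish,.05,.032),4,o,(0,0,255))
        poly(k,n,circ(dome,.055,0),4,o,(255,0,0));poly(k,n,circ(dome,.011,.096),4,o,(0,0,255));poly(k,n,circ(dome,.026,.06),4,o,(0,0,255))
        r.append(k)
    C.append(np.hstack(r))
cv2.imwrite("pics/ov1.png",np.vstack(C))
E
python3 c.py
```

```text
handle [0.54141022 0.29940947 0.056     ] edge 0.1242454719313907 -0.32616604598345456
tray origin [0.46657528 0.32472214] [0.4674527  0.32155556]
tri handle [0.54190909 0.30059294 0.05485667] [0.54316246 0.30077943 0.056     ]
knob top ray [ 0.51386575 -0.35630401  0.096     ]
barrel [0.50550192 0.31424652 0.015     ]
barrel [0.47261425 0.32384575 0.015     ]
barrel [0.4430275  0.33338834 0.015     ]
```

View pics/ov1.png

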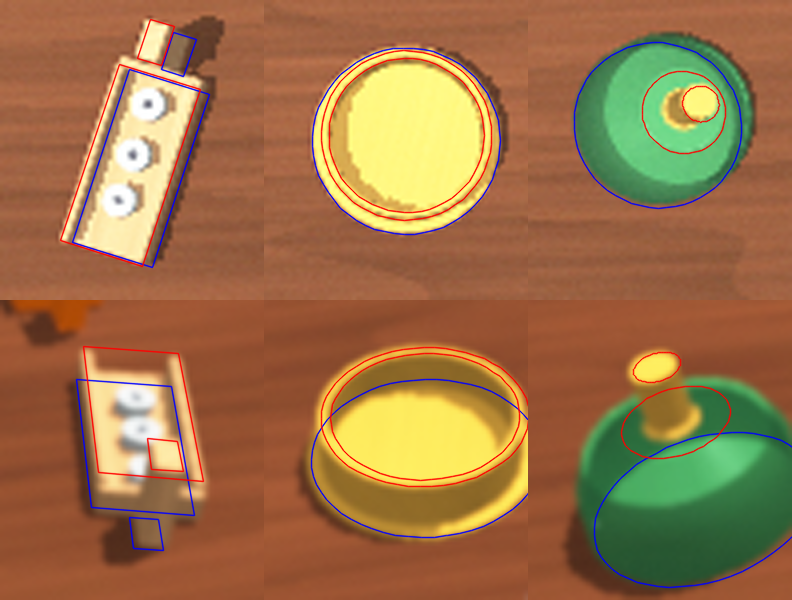

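The overlays fit in both views: handle (0.542,0.300), dish (0.5135,-0.0218), dome (0.514,-0.356), tray yaw ≈-0.32. Next I'll check that all the tray waypoints are reachable, then grip and lift.

```bash
cat >> h.py <<'E'
from scipy.spatial.transform import Rotation as Ro
YAW=-.32; HX=np.array([.5418,.300]); DISH=np.array([.5135,-.0218]); DOME=np.array([.514,-.3563])
TRAY=np.r_[HX-.079*np.array([np.cos(YAW),np.sin(YAW)]),0]
FLIP=Ro.from_euler("x",np.pi)   # tool x = tray x, y=-tray y, z=-tray z
def tcp(p,yaw,tilt=0,local=(.079,0,.042)):
    "TCP pose for the tray point 'local' grasped, tray origin p"
    R=Ro.from_euler("z",yaw)*Ro.from_euler("y",-tilt)
    return p+R.apply(np.array(local)+[0,0,.054]),(R*FLIP).as_quat()
def tcp_mouth(m,yaw,tilt):
    R=Ro.from_euler("z",yaw)*Ro.from_euler("y",-tilt)
    return tcp(np.asarray(m)-R.apply([-.06,0,.005]),yaw,tilt)
def go(pq,v=.15): arm.line_to(list(pq[0]),velocity=v,ori=list(pq[1]))
def mouth(tilt):
    z=np.interp(tilt,[0,.35,.7],[.06,.045,.042]); return np.r_[DISH+[.022,0],z]
E
python3 - <<'E'
from h import *
up=np.array([0,0,.13])
W=[tcp(TRAY+up,YAW),tcp(TRAY,YAW),tcp_mouth(mouth(0)+[0,0,.08],0,0)]+[tcp_mouth(mouth(t),0,t) for t in(0,.35,.7)]
for w in W:
    q=arm.ik(list(w[0]),list(w[1]));print(w[0].round(3),None if q is None else np.round(q,2))
for n,px in(("vial",[(260,189),(261,280)]),("drv",[(385,177),(391,264)])):print(n,[ray("top",p,.087).round(3) for p in px])
arm.move_gripper(.7)
arm.movep(*map(list,W[0])); go(W[1],.12)
arm.move_gripper(0,90); print(arm.read_opening(),arm.read_finger_force())
go(W[0],.12); print(arm.read_opening(),arm.read_finger_force(),arm.read_tool_pos(),arm.read_time(),arm.read_ft_force())
cv2.imwrite("pics/lift.png",np.hstack([snapshot("top")[150:350,100:420],snapshot("scene")[100:300,300:620]]))
E
```

```text
[0.542 0.3   0.226] [-0.35  0.66 -0.32  1.6   0.24  0.91 -2.65]
[0.542 0.3   0.096] [-0.62  0.82  0.13  1.7  -0.17  0.63 -2.28]
[ 0.674 -0.022  0.231] [ 0.03  0.72 -0.05  1.43  0.04  0.99 -1.6 ]
[ 0.674 -0.022  0.151] [-0.01  0.81  0.01  1.5  -0.01  0.83 -1.56]
[ 0.635 -0.022  0.178] [-0.05  0.65  0.08  1.85 -0.17  0.3  -1.41]
[ 0.583 -0.022  0.201] [ 0.4   0.62 -0.58  2.18  2.35  0.43  2.46]
vial [array([0.597, 0.15 , 0.087]), array([0.372, 0.151, 0.087])]
drv [array([ 0.617, -0.161,  0.087]), array([ 0.402, -0.167,  0.087])]
0.1713816920208261 88.08802485466003
0.17618040591807865 87.75126099586487 [0.54136329 0.29963334 0.22501908] 6.9167 [-0.68288007  0.22034832 -1.27984432]
```

View pics/lift.png

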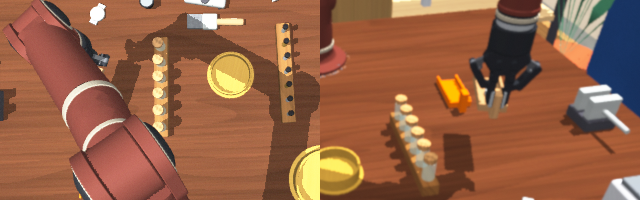

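The tray is held. The 0.7 rad tilt at yaw 0 needs a wrist flip, so I'll scan pour yaws for a continuous solution.

Run:
```python
from h import *
print(np.round(arm.read_joint_positions(),2))
for yaw in np.arange(-1.2,1.3,.3):
    u=np.array([np.cos(yaw),np.sin(yaw)])
    print("yaw",round(yaw,1))
    for t in(0,.35,.65):
        m=mouth(t);m[:2]=DISH+.022*u
        if t==0:m[2]+=.06
        w=tcp_mouth(m,yaw,t);q=arm.ik(list(w[0]),list(w[1]));print("  ",t,w[0].round(3),None if q is None else np.round(q,2))
```

```text
[-0.35  0.67 -0.32  1.61  0.25  0.91 -2.65]
yaw -1.2
   0 [ 0.572 -0.172  0.211] [ 0.34  0.64 -0.13  1.69  0.1   0.82 -2.61]
   0.35 [ 0.557 -0.135  0.178] [-0.17  0.65  0.37  1.92  0.21  0.44 -2.84]
   0.65 [ 0.542 -0.094  0.199] [-0.69  0.8   0.94  2.05 -0.06  0.28 -2.73]
yaw -0.9
   0 [ 0.614 -0.148  0.211] [ 0.32  0.69 -0.2   1.59  0.16  0.89 -2.41]
   0.35 [ 0.589 -0.117  0.178] [-0.02  0.63  0.12  1.89  0.47  0.42 -2.82]
   0.65 [ 0.562 -0.083  0.199] [-0.68  0.78  0.93  2.1  -0.79  0.12 -1.75]
yaw -0.6
   0 [ 0.646 -0.113  0.211] [ 0.29  0.73 -0.26  1.51  0.22  0.94 -2.21]
   0.35 [ 0.614 -0.09   0.178] [ 0.05  0.64 -0.01  1.87  0.53  0.38 -2.59]
   0.65 [ 0.578 -0.066  0.199] [-0.57  0.69  0.77  2.13  3.91  0.11  0.12]
yaw -0.3
   0 [ 0.667 -0.069  0.211] [ 0.25  0.76 -0.34  1.46  0.28  0.97 -2.02]
   0.35 [ 0.629 -0.058  0.178] [ 0.11  0.65 -0.14  1.85  0.54  0.35 -2.34]
   0.65 [ 0.588 -0.045  0.199] [-0.42  0.63  0.57  2.15  3.68  0.22  0.66]
yaw 0.0
   0 [ 0.674 -0.022  0.211] [ 0.22  0.77 -0.41  1.44  0.34  1.   -1.84]
   0.35 [ 0.635 -0.022  0.178] [ 0.18  0.66 -0.29  1
[... 281 characters left out ...]
  0.56 -0.01  2.13  4.    0.26  1.01]
yaw 0.6
   0 [0.646 0.069 0.211] [ 0.18  0.77 -0.57  1.52  0.47  0.99 -1.5 ]
   0.35 [0.614 0.047 0.178] [ 0.34  0.71 -0.61  1.86  0.57  0.4  -1.55]
   0.65 [0.578 0.022 0.199] [ 0.77  0.87 -1.14  2.09  1.67  0.39 -2.48]
yaw 0.9
   0 [0.614 0.104 0.211] [ 0.17  0.75 -0.66  1.6   0.53  0.97 -1.33]
   0.35 [0.589 0.073 0.178] [ 0.41  0.75 -0.76  1.88  0.58  0.46 -1.3 ]
   0.65 [0.562 0.039 0.199] [ 0.74  0.82 -1.03  2.05  0.86  0.22 -1.44]
yaw 1.2
   0 [0.572 0.128 0.211] [ 0.18  0.72 -0.74  1.71  0.58  0.94 -1.16]
   0.35 [0.557 0.091 0.178] [ 0.48  0.79 -0.9   1.91  0.59  0.55 -1.05]
   0.65 [0.542 0.051 0.199] [ 0.84  0.99 -1.28  2.    0.8   0.49 -1.11]
```

```bash
cat >> h.py <<'E'
PY=1.05; U=np.array([np.cos(PY),np.sin(PY)])
def pour(t): return tcp_mouth(np.r_[DISH+.022*U,np.interp(t,[0,.2,.35,.65],[.1,.075,.055,.045])],PY,t)
E
python3 - <<'E'
from h import *
go(tcp_mouth(np.r_[DISH+.022*U,.135],PY,0),.06)
print(np.round(arm.read_joint_positions(),2),arm.read_time())
for t in(0,.2): go(pour(t),.08)
for t in(.28,.36,.44,.52,.58,.63):
    try: go(pour(t),.05)
    except arm.MotionError as e: print(t,e);break
    print(t,np.round(arm.read_joint_positions(),2),arm.read_time())
arm.pause(.5)
print(arm.read_opening(),arm.read_ft_force())
cv2.imwrite("pics/pour.png",np.hstack([snapshot("top")[150:350,200:500],snapshot("scene")[150:350,200:500]]))
E
```

```text
[ 0.18  0.72 -0.71  1.64  0.54  0.99 -1.23] 10.325
0.28 [ 0.38  0.74 -0.8   1.84  0.55  0.6  -1.17] 11.6667
0.36 [ 0.45  0.75 -0.84  1.89  0.54  0.51 -1.14] 12.025
0.44 [ 0.54  0.76 -0.9   1.93  0.53  0.44 -1.1 ] 12.4167
0.52 [ 0.62  0.78 -0.96  1.97  0.53  0.38 -1.05] 12.8083
0.58 [ 0.68  0.8  -1.    1.99  0.52  0.33 -1.02] 13.1417
0.63 [ 0.73  0.82 -1.04  2.02  0.53  0.3  -1.  ] 13.45
0.17418858333731946 [ 0.15579071 -0.08129128 -1.38168527]
```

View pics/pour.png

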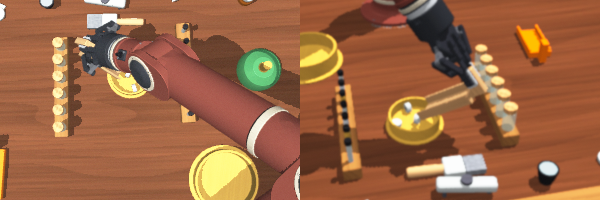

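The scene view shows white barrels in the dish at crop ≈(405,117). I'll wait a bit, then zoom in to count them.

Run:
```python
from h import *
arm.pause(.7)
s=snapshot("scene")[225:315,260:400]
cv2.imwrite("pics/pour2.png",cv2.resize(s,None,fx=4,fy=4,interpolation=cv2.INTER_CUBIC))
```

```text
(no output)
```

View pics/pour2.png

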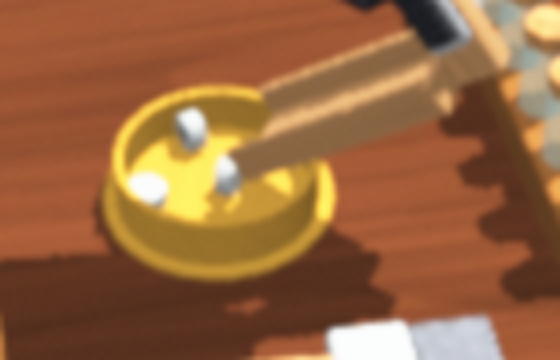

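All three barrels are out: upper ≈(190,130), left ≈(148,190), and one by the mouth ≈(228,175). Next I'll withdraw, put the tray back where it started and let go.

Run:
```python
from h import *
p=pour(.63);go((p[0]+[0,0,.05],p[1]),.08)
go(tcp_mouth(np.r_[DISH+.022*U,.105],PY,.3),.1)
go(tcp_mouth(np.r_[DISH+.022*U,.135],PY,0),.12)
go(tcp(TRAY+[0,0,.13],YAW),.08)
go(tcp(TRAY+[0,0,.03],YAW),.12)
go(tcp(TRAY+[0,0,.001],YAW),.04)
print(arm.read_ft_force(),arm.read_tool_pos())
arm.move_gripper(.6); go(tcp(TRAY+[0,0,.18],YAW),.15)
q=Ro.from_euler("x",np.pi).as_quat()
print(arm.read_time(),np.round(arm.read_joint_positions(),2))
for yaw in(0,-.6,-1.2,.6):
    w=tcp(np.r_[DISH,.042],yaw,0,(0,0,.084));w2=tcp(np.r_[DOME,.0],yaw,0,(0,0,.084))
    print(yaw,[np.round(arm.ik(list(x[0]),list(x[1])),2) for x in(w,w2)])
arm.movep([.45,.35,.35],list(arm.read_eef_rot()))
t=snapshot("top");s=snapshot("scene");cv2.imwrite("pics/t2full.png",t);cv2.imwrite("pics/s2full.png",s)
f=lambda im,x,y:cv2.resize(im[y:y+75,x:x+100],(400,300),interpolation=cv2.INTER_CUBIC)
cv2.imwrite("pics/after.png",np.vstack([np.hstack([f(t,165,205),f(t,290,190)]),np.hstack([f(s,410,205),f(s,275,235)])]))
```

```text
[ 0.49618699  0.08253585 -1.99047935] [0.54186116 0.30009063 0.09685594]
22.8417 [-0.32  0.62 -0.38  1.55  0.25  1.02 -2.65]
0 [array([ 0.28,  0.61, -0.42,  1.94,  0.39,  0.67, -1.95]), array([ 0.81,  0.8 , -0.41,  1.65,  0.42,  0.78, -1.37])]
-0.6 [array([ 0.19,  0.59, -0.29,  1.95,  0.27,  0.64, -2.44]), array([ 0.73,  0.78, -0.27,  1.66,  0.28,  0.74, -1.84])]
-1.2 [array([ 0.01,  0.57, -0.01,  1.95,  0.01,  0.61, -2.78]), array([ 0.64,  0.77, -0.12,  1.66,  0.13,  0.72, -2.31])]
0.6 [array([ 0.37,  0.64, -0.57,  1.94,  0.51,  0.71, -1.48]), array([ 0.89,  0.83, -0.56,  1.65,  0.57,  0.83, -0.88])]
```

View pics/after.png

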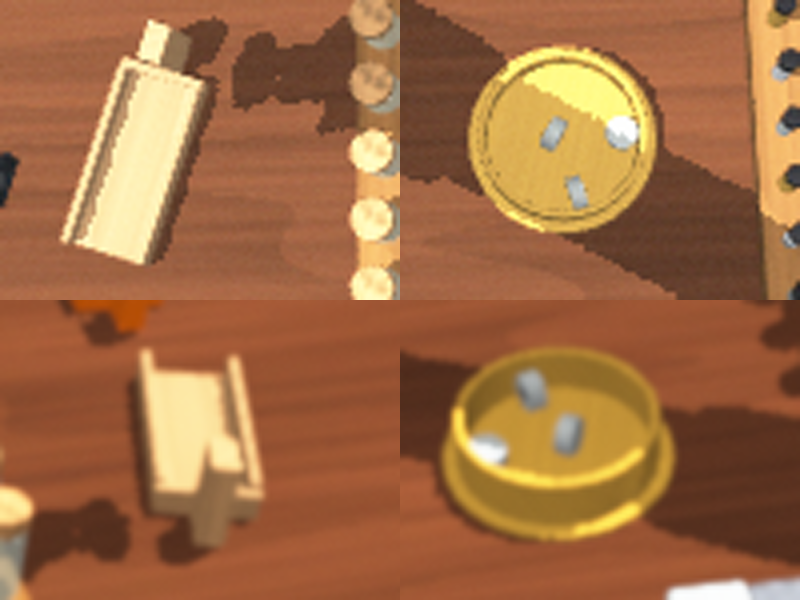

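Two barrels are standing on edge at top crop ≈(553,133) and (576,190), and the third lies at (622,132). All three are well inside the dish, and the tray stands level and released. Now the dome.

Run:
```python
from h import *
g=(0,0,.085)
D=lambda xy,z:tcp(np.r_[xy,z],0,0,g)
arm.move_gripper(.8)
arm.movep(*map(list,D(DOME,.14))); go(D(DOME,0),.12)
print(arm.read_tool_pos(),arm.read_ft_force())
arm.move_gripper(0,80); print(arm.read_opening(),arm.read_finger_force())
go(D(DOME,.03),.05); print(arm.read_finger_force(),arm.read_ft_force())
go(D(DOME,.135),.12)
go(D(DISH,.135),.12)
go(D(DISH,.06),.08); arm.pause(.4)
print(arm.read_opening(),arm.read_finger_force(),arm.read_time(),arm.read_tool_pos())
t=snapshot("top");s=snapshot("scene");cv2.imwrite("pics/t3.png",t);cv2.imwrite("pics/s3.png",s)
from ov import *
C=[]
for n,im,(ox,oy) in(("top",t,(280,180)),("scene",s,(265,205))):
    k=cv2.resize(im[oy:oy+100,ox:ox+100],(400,400),interpolation=cv2.INTER_CUBIC)
    for c,r,z,col in((DISH,.062,.003,(255,0,0)),(DISH,.055,.032,(255,0,0)),(DISH,.055,.06,(0,0,255)),(DISH,.026,.12,(0,0,255))): poly(k,n,circ(c,r,z),4,np.array([ox,oy]),col)
    C.append(k)
cv2.imwrite("pics/dome.png",np.hstack(C))
```

```text
[ 0.51452545 -0.35656091  0.13990491] [ 0.14356589 -0.12211492  0.15307031]
0.22319012279726747 78.02125453948975
78.13910007476807 [-0.8369744 -0.2404594 -2.610487 ]
0.2233513358785251 78.15187454223633 34.375 [ 0.51354133 -0.02182411  0.19915706]
```

View pics/dome.png

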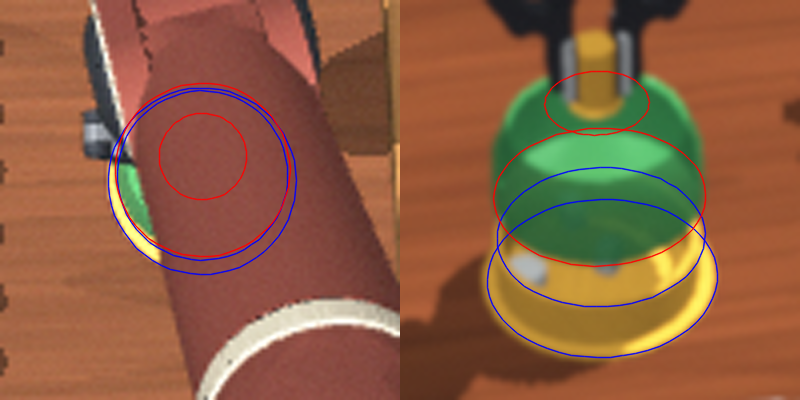

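The scene view shows the dome level, with its rim matching the predicted circle (left edge ≈(495,195), bottom ≈(600,265)). I'll lower it to about 11 mm above the dish rim and hand in.

Run:
```python
from h import *
from station import ticket
go(tcp(np.r_[DISH,.043],0,0,(0,0,.085)),.03); arm.pause(.6)
print(arm.read_tool_pos(),arm.read_finger_force(),arm.read_ft_force(),np.abs(arm.read_dq()).max(),arm.read_time())
print(ticket.finish_job())
```

```text
[ 0.51351478 -0.02180291  0.18203468] 78.15090537071228 [ 0.31116546  0.24688538 -2.5046203 ] 0.0019146737819435882 35.7917
the job is handed in; nothing more can be done
None
```

The job is handed in, at about 36 s of the 67 s allowed: the three barrels are in the dish, the tray is back level on the bench and let go, and the dome is held still and level over the dish with its rim about 11 mm above the dish's rim by the arm's readings; the hand-in returned no verdict.

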